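Find the stirring paddle's balance point on the ridge stand

TASK

Find the balance point of the steel stirring paddle: lay it flat side down, squarely across the ridge of the little stand, so that it lies still and level by itself, resting on the ridge alone with neither end drooping, and take your hand away. The handle holds hidden ballast, so the balance point is not simply the middle; leave the other things on the bench where they are.

Things in the scene. Friction and masses are not known exactly. Their poses are not given: they have to be found in the camera images.
- paddle: Stirring paddle, 380 mm long, flat underside all along, lying on it. Origin: on the underside, midway along the 380 mm; x along the paddle towards the handle, z up. Bare steel shaft, 18 mm wide, 16 mm high, from x = -110 to +110 mm. Total mass 0.22 to 0.43 kg; the ballast does not shift; centre of mass on the centre line somewhere between x = -40 and +65 mm.
- blade_mid (a point): Middle of the blade's underside, at x = -150 mm on the paddle. The blade is flat steel, 80 mm long, 52 mm wide, 6 mm high, its underside flush with the shaft's.
- handle_mid (a point): Middle of the handle's underside, at x = +150 mm on the paddle. The handle is grey plastic, 80 mm long, 26 mm wide, 20 mm high, its underside flush with the shaft's; it holds the unknown ballast.
- stand: Ridge stand, fixed to the bench. Origin: centre of its underside; z up, y along the ridge, x across it. Grey base plate 100 mm (x) by 70 mm (y), 8 mm high; in its middle an upright aluminium ridge 60 mm long (y), its flat top edge 14 mm wide (x), 45 mm above the bench, sloping gussets at its foot. Square across: the paddle's x axis parallel to this x axis, either way round.
- ridge_top (a point): The middle of the ridge's flat top edge, 45 mm above the bench. The paddle balances when its centre of mass is within about 5 mm of the ridge's middle plane, otherwise the heavy end droops to the bench. Let go while tilted, it rocks on the edge for some seconds.
- tip_rack: Bystander: pipette tip rack in a clear tray, 120 x 85 mm, 53 mm high, beyond the work. Origin: centre of its underside.
- sample_bottle: Bystander: white bottle, 56 mm in diameter, 130 mm high, left of the work. Origin: centre of its underside.
- veg_plate: Bystander: steel plate 150 mm in diameter with a cucumber and a tomato, 52 mm high, right of the work. Origin: centre of its underside.
- sample_cup: Bystander: white open cup, 60 mm in diameter, 75 mm high, beyond the work. Origin: centre of its underside.
Things that resemble listed ones, but are neither listed nor needed, are in the scene too. What is shaped like the stand but black is not meant.

How it is judged (in metres and radians):
On the way:
1. the paddle is lifted off the bench (height (world z) of paddle above 0.03 m), for 0.2 s.
At the end, for the whole second after the job is handed in: The paddle lies flat side down on the ridge, its mid-length underside 40 to 50 mm up, level within 0.05 rad, rolled under 0.1 rad, within 0.26 rad of square across, bearing on the stand, untouched by the fingers and at rest (under 0.02 m/s, 0.2 rad/s) (contact force between paddle and stand above 0.8 N and angle between paddle's own x axis and vertical between 1.5208 and 1.6208 rad and angle between paddle's own z axis and vertical below 0.1 rad and height (world z) of paddle between 0.04 and 0.05 m and angle between the x axis of paddle and the x axis of stand, either way round below 0.26 rad and contact force between paddle and the fingers below 0.05 N and linear speed of paddle below 0.02 m/s and angular speed of paddle below 0.2 rad/s).
It fails at once if the tip rack is moved by more than 20 mm (distance of tip_rack from where it was at the start of the episode above 0.02 m).
It fails at once if the sample bottle is moved by more than 20 mm (distance of sample_bottle from where it was at the start of the episode above 0.02 m).
It fails at once if the veg plate is moved by more than 20 mm (distance of veg_plate from where it was at the start of the episode above 0.02 m).
It fails at once if the sample cup is moved by more than 20 mm (distance of sample_cup from where it was at the start of the episode above 0.02 m).
It also fails if it takes over 72 s, if anything falls off the work surface, if the arm or the gripper's body presses on something with over 40 N, if the wrist force passes 120 N, or if a joint passes its speed limit or range.

ROBOT

A 6-joint arm with a two-finger parallel gripper is mounted at the origin on the work surface. World frame = base frame: x ahead of the robot, y to its left, z up, the work surface at z = 0. Lengths are in mm, angles in rad, forces in N, time in s.
With the tool pointing down it reaches from about 400 to 925 mm from the base axis. Payload 12.5 kg.
Tool frame: the origin (TCP) lies midway between the tips of the shut fingers; the grasp point (between the pads) lies 19 mm behind it (env.pinch_z is the distance from the TCP to the grasp point, in mm); z points along the fingers, y is the line along which they close (so a half turn about z gives the same grasp; the last joint's range is limited). The gripper opens to 95 mm and grips with 3 to 60 N. Pads are 20 mm wide; open, the fingers measure 119 mm over their backs; the gripper's body (75 mm by 180 mm) begins 59 mm behind the grasp point.
Start: joints at [-1.281, 0.491, 1.559, -0, 1.092, -0.106], TCP at [240.99, -576.689, 214.661] pointing down, gripper open.
Joint ranges: [-3.1, 3.1], [-0.84, 2.19], [0.05, 2.79], [-1.13, 4.28], [0.06, 2.93], [-2.69, 2.69]. Speed limits (rad/s): [2.22, 2.22, 2.79, 3.14, 3.14, 3.14].

INTERFACE

Orientations are given as [roll, pitch, yaw] about the fixed x, y, z axes, in that order (R = Rz(yaw) Ry(pitch) Rx(roll)).
In Python, from cell import readout, eyes, job_done, env gives the robot as it stands.
- The arm moves only by the shell command python3 -m jog 'ROWS'. ROWS is a JSON object of lists of equal length, an entry for each row: "dp": the shift along the tool's x, y, z in mm, a list of three; "twist": the turn about the tool's z in degrees; "claw": the closure, from -1 (fully open) to 1 (shut). A call has 1 to 8 rows; each row is the pose to reach, as a shift and turn from the pose commanded when the call began, along the tool's axes at that moment; what a row does not reach only later rows make up. A row lasts 1/12 s, in which the tool goes at most 41.7 mm and 7.16 degrees, less where a joint would pass 70% of its speed; a pose out of reach is approached as far as the arm can. A call with a gripper value outside its range is refused whole. The fingers move at their own pace and stop on an object; the grip force is fixed at half the most. Time passes only in rows, so rows that repeat a pose let the fingers close. It gives the time, the measured TCP pose, the force and the opening at its end, in the units of the state.
- readout.state(): the state, without advancing time (a new reading comes with each control period).
- eyes.read_camera(name): name is "scene" or "top" or "wrist"; returns the picture (400x640x3 uint8, red, green, blue); there is no depth.
- eyes.camera_model(name): a dict with "intrinsics" (3x3 intrinsics, pixels), "k1" (the pictures are not rectified: a ray, as slopes to the right and down, at radius r is drawn at 1 + k1 r^2 times it, then the intrinsics apply), "R" (3x3) and "t" (3): a world point X has camera coordinates R X + t. Camera axes: x right, y down, z forward; pixel columns grow to the right and rows downward; lengths in mm; the calibration is good to about 2 mm. A picture is of the moment at which its call begins: read the wrist's pose just before it. camera_model takes no time and is no camera call; for the wrist camera it gives the pose at the moment of the call.
- job_done(): hands the job in, once; it reports no verdict.
The state is a dict: "t": time; "joints": joint angles; "qvel": joint speeds; "tau": joint torques, N m; "eef_pos": TCP position; "tcp_rot": TCP orientation; "ft_force": force on the tool from outside, world axes, zero at the start; "moment": the same for the moment, N m; "opening": opening from 0.0 (shut) to 1.0 (fully open).
Only numpy, scipy, OpenCV 4.12 (cv2) and the standard library are available. Lean on these libraries where they do the work, as an engineer would, in place of code of your own. Each camera call takes 0.05 s, during which the arm holds its last target. There are 200 camera calls.

## Working session

There is one attempt and no reset: what is moved stays moved. The work goes in short steps, Python scripts to look and compute and a shell command to move; the robot and the scene stay as the last step left them, time stands still between calls to the robot, and variables do not carry over. Pictures are saved under pics/ and viewed, on a budget of 10 in all, crops included, one or two more only if the job needs it, and the job is handed in when it is done.

```bash
mkdir -p pics; ls
cat > h.py <<'E'
import numpy as np,cv2
from cell import readout,eyes,env
def ray(n,uv,m=None):
    m=m or eyes.camera_model(n);K=np.array(m["intrinsics"]);R=np.array(m["R"]);t=np.array(m["t"])
    d=np.linalg.inv(K)@[uv[0],uv[1],1];s=d[:2].copy();p=s.copy()
    for _ in range(30):p=s/(1+m["k1"]*(p@p))
    return -R.T@t,R.T@np.array([p[0],p[1],1])
def onz(n,uv,z,m=None):
    c,d=ray(n,uv,m);return c+d*(z-c[2])/d[2]
def proj(n,X,m=None):
    m=m or eyes.camera_model(n);K=np.array(m["intrinsics"]);x=np.array(m["R"])@np.array(X)+np.array(m["t"])
    p=x[:2]/x[2];p=p*(1+m["k1"]*(p@p));return (K@[p[0],p[1],1])[:2]
def save(n,f,crop=None,s=1):
    im=eyes.read_camera(n)[:,:,::-1]
    if crop:im=im[crop[1]:crop[3],crop[0]:crop[2]]
    cv2.imwrite("pics/"+f,cv2.resize(im,None,fx=s,fy=s,interpolation=cv2.INTER_CUBIC))
E
python3 - <<'E'
from h import *
save("top","top1.png",s=1.25);save("scene","sc1.png",s=1.25)
s=readout.state();print(s)
for n in("top","scene"):
    m=eyes.camera_model(n);print(n,m,onz(n,(320,200),0))
E
```

```text
pics
{'t': 0.1, 'joints': array([-1.28060936e+00,  4.91504307e-01,  1.55934044e+00,  7.82003077e-06,
        1.09169803e+00, -1.05615001e-01]), 'qvel': array([-0.00269632, -0.00085759, -0.00077011,  0.00056835, -0.00065455,
       -0.00137227]), 'tau': array([ 2.26168500e-03, -6.13621187e+01, -2.58603609e+01,  6.94260676e-02,
        4.70513594e-02, -6.09494100e-05]), 'eef_pos': array([ 240.92704736, -576.49076471,  214.1336138 ]), 'tcp_rot': array([-3.14064856e+00, -1.07058087e-04,  3.95798306e-01]), 'ft_force': array([0.32506572, 0.03370571, 0.17634947]), 'moment': array([ 0.00564987, -0.01250453, -0.06348221]), 'opening': 1.0001398639417984}
top {'intrinsics': array([[511.3078282 ,   0.        , 324.77822984],
       [  0.        , 511.3078282 , 204.74173514],
       [  0.        ,   0.        ,   1.        ]]), 'k1': -0.16665375256882628, 'R': array([[-0.01556433, -0.99986436, -0.00538563],
       [-0.98381736,  0.01627564, -0.17843347],
       [ 0.17849692,  0.00252128, -0.98393724]]), 't': array([  -4.05597632,  570.98081785, 1802.54305041])} [598.44562169   4.47406806   0.        ]
scene {'intrinsics': array([[445.50939014,   0.        , 309.84531744],
       [  0.        , 445.50939014, 193.75942313],
       [  0.        ,   0.        ,   1.        ]]), 'k1': -0.03797097622315392, 'R': array([[-0.48502839,  0.87449726, -0.00141939],
       [ 0.62889093,  0.34767733, -0.69542553],
       [-0.60765423, -0.33819377, -0.71859677]]), 't': array([ 262.12202659, -313.98696225, 1801.2064079 ])} [517.82319314  25.9818849    0.        ]
```

View pics/top1.png

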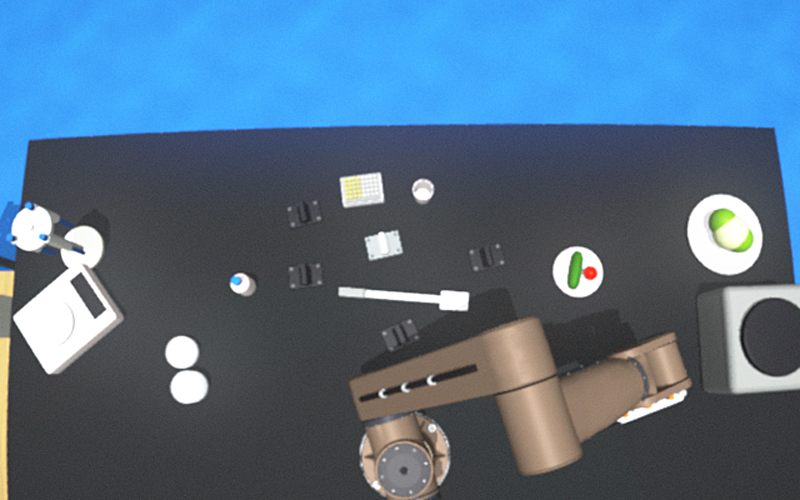

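View pics/sc1.png

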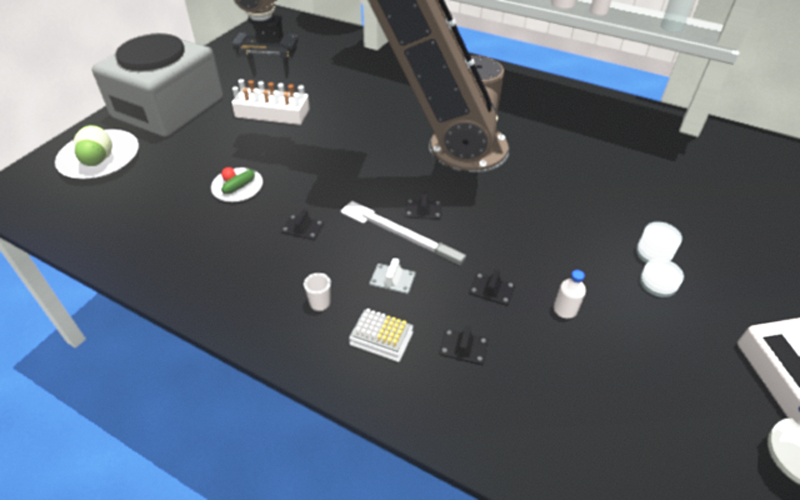

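Overview (top1.png, x1.25): there is one grey stand at (384,245). The stand-like objects at (304,213), (305,276), (487,257) and (400,334) are black, so not meant. The only paddle-like thing is at (340..468, 292..301), with the blade on the right (−y). I'm checking both in a close crop.

Run:
```python
from h import *
save("top","crop1.png",(262,175,384,255),6.5)
```

```text
(no output)
```

View pics/crop1.png

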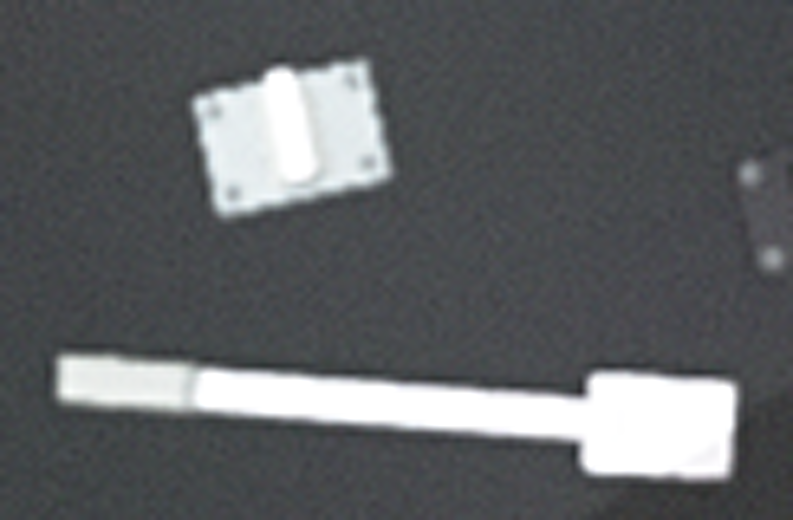

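The crop shows the grey stand, with base corners at (192,100), (369,60), (392,178) and (220,215) and the ridge between them. The paddle's handle end is at (57,380), its handle/shaft joint at (193,388), the shaft/blade joint at (585,418) and the blade end at (735,430).

Run:
```python
from h import *
m=eyes.camera_model("top")
f=lambda u,v,z:onz("top",(262+(u+.5)/6.5-.5,175+(v+.5)/6.5-.5),z,m)[:2]
c=np.array([f(*p,8) for p in((192,100),(369,60),(392,178),(220,215))])
print("stand",c.mean(0),np.linalg.norm(np.diff(c,axis=0,append=c[:1]),axis=1))
for a,b in((0,1),(3,2)): d=c[b]-c[a];print("stand x axis deg",np.degrees(np.arctan2(d[1],d[0])))
for a,b in((0,3),(1,2)): d=c[b]-c[a];print("stand y axis deg",np.degrees(np.arctan2(d[1],d[0])))
print("ridge",f(281,78,45),f(299,176,45))
H=f(57,380,10);J=f(193,388,14);K=f(585,418,14);B=f(735,430,3)
print(H,J,K,B,np.linalg.norm(H-B),np.linalg.norm(J-K));d=H-B
print("paddle mid",(H+B)/2,(J+K)/2,"x axis deg",np.degrees(np.arctan2(d[1],d[0])))
d=J-K;print(np.degrees(np.arctan2(d[1],d[0])))
M=eyes.camera_model("wrist");print("wrist cam",-np.array(M["R"]).T@M["t"],np.array(M["R"]),M["intrinsics"])
```

```text
stand [613.62280983  53.7396838 ] [104.35678903  70.3780889  100.49788102  69.19675259]
stand x axis deg -77.94894356159166
stand x axis deg -78.60464328205774
stand y axis deg -166.8228552919922
stand y axis deg -169.98920798193788
ridge [640.84528273  58.91686356] [584.46317082  49.28883959]
[475.78182367 188.93039798] [469.60198515 111.47161981] [ 449.04197691 -109.19279889] [ 441.92441002 -194.60991632] 385.0318131755407 221.6201696987398
paddle mid [458.85311684  -2.83975917] [459.32198103   1.13941046] x axis deg 84.95523336820341
84.67693743860583
wrist cam [ 305.4604578  -550.25286855  383.43945557] [[ 3.85401548e-01 -9.22748921e-01  2.74315447e-04]
 [-8.94664846e-01 -3.73598946e-01  2.44946202e-01]
 [-2.25921359e-01 -9.46480657e-02 -9.69536633e-01]] [[310.1749011    0.         317.07554435]
 [  0.         310.1749011  198.40129096]
 [  0.           0.           1.        ]]
```

```bash
python3 -m jog '{"dp":[[214,-229,10],[214,-229,10],[214,-229,10],[214,-229,10],[214,-229,10],[214,-229,10],[214,-229,10],[214,-229,10]],"twist":[-50,-50,-50,-50,-50,-50,-50,-50],"claw":[-1,-1,-1,-1,-1,-1,-1,-1]}'
cat >> h.py <<'E'
def go(x,y,z,yaw):
    "rows values to reach TCP x,y,z (mm) and yaw (deg), from the measured pose"
    from scipy.spatial.transform import Rotation as Ro
    s=readout.state();R=Ro.from_euler("xyz",s["tcp_rot"]).as_matrix();p=s["eef_pos"]
    print("t",s["t"],"pos",p.round(1),"rot",np.degrees(s["tcp_rot"]).round(2),"F",s["ft_force"].round(2),"op",round(s["opening"],3))
    print("dp",(R.T@(np.array([x,y,z])-p)).round(1),"twist",round(-(yaw-np.degrees(s["tcp_rot"][2])),2))
E
python3 -c "
from h import *
go(460,11,200,84.8)"
```

```text
t: 0.82
eef_pos: [350.4, -279.3, 204.5]
tcp_rot: [-3.141, -0.001, 1.277]
ft_force: [0.0, -0.4, 0.8]
opening: 1.001
t 0.8167 pos [ 350.4 -279.3  204.5] rot [-1.7996e+02 -4.0000e-02  7.3190e+01] F [ 0.01 -0.4   0.84] op 1.001
dp [309.6  21.    4.8] twist -11.61
```

```bash
python3 -m jog '{"dp":[[310,21,5],[310,21,5],[310,21,5],[310,21,5],[310,21,5],[310,21,5],[310,21,5],[310,21,5]],"twist":[-11.6,-11.6,-11.6,-11.6,-11.6,-11.6,-11.6,-11.6],"claw":[-1,-1,-1,-1,-1,-1,-1,-1]}'; 
python3 -m jog '{"dp":[[0,0,0],[0,0,0]],"twist":[0,0],"claw":[-1,-1]}'
python3 -c "
from h import *
go(460,11,100,84.8)
m=eyes.camera_model('wrist')
save('wrist','w1.png',s=1.25)
for X in((460,11,16),(459,-1,16),(467,109,16),(449,-110,16),(613.5,54,45)): print(X,(proj('wrist',X,m)*1.25).round())
"
```

```text
t: 1.48
eef_pos: [463.3, 10.4, 199.6]
tcp_rot: [3.141, -0.0, 1.473]
ft_force: [-0.9, -0.5, -0.1]
opening: 1.001
t: 1.65
eef_pos: [462.4, 7.7, 199.4]
tcp_rot: [-3.141, 0.0, 1.474]
ft_force: [-0.2, -0.9, 0.3]
opening: 1.003
t 1.65 pos [462.4   7.7 199.4] rot [-1.7997e+02  1.0000e-02  8.4430e+01] F [-0.17 -0.87  0.3 ] op 1.003
dp [ 3.1 -2.7 99.4] twist -0.37
(460, 11, 16) [392. 223.]
(459, -1, 16) [392. 236.]
(467, 109, 16) [389. 111.]
(449, -110, 16) [393. 342.]
(613.5, 54, 45) [572. 161.]
```

View pics/w1.png

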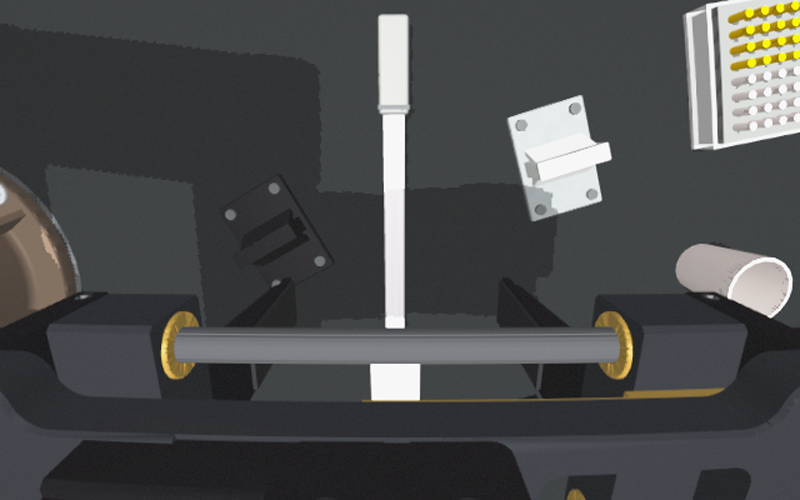

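Wrist view: the shaft centre runs from (394.5,118) to (395,320) and the handle's far edge is at row 14. The stand's base corners are at (507,118), (581,95), (602,200) and (533,221). The ridge top spans (536,171) to (610,152). I'm computing refined positions from these.

Run:
```python
from h import *
m=eyes.camera_model("wrist")
f=lambda u,v,z:onz("wrist",((u+.5)/1.25-.5,(v+.5)/1.25-.5),z,m)[:2]
A=f(394.5,118,16);B=f(395,320,16);H=f(393.5,14,20);J=f(394,105,20)
d=A-B;print(A,B,"deg",np.degrees(np.arctan2(d[1],d[0])),"handle end",H,"joint",J,np.linalg.norm(H-J)); u=d/np.linalg.norm(d)
print("mid",H-190*u,J-110*u)
c=np.array([f(*p,8) for p in((507,118),(581,95),(602,200),(533,221))])
print("stand",c.mean(0),np.linalg.norm(np.diff(c,axis=0,append=c[:1]),axis=1))
for a,b in((3,0),(2,1)): d=c[b]-c[a];print("axis deg",np.degrees(np.arctan2(d[1],d[0])))
r=[f(537,172,45),f(610,152,45)];d=r[1]-r[0];print("ridge",r,np.mean(r,0),np.linalg.norm(d),np.degrees(np.arctan2(d[1],d[0])))
```

```text
[471.31716044 102.2165398 ] [452.82357341 -86.76665813] deg 84.41092409606885 handle end [478.69406913 183.8061437 ] joint [471.94678197 112.57529498] 71.54970085855325
mid [460.18937129  -5.29059386] [461.23353585   3.09823639]
stand [615.42002614  52.41445674] [68.47777735 98.24281275 67.70135709 98.27575119]
axis deg 102.67714193738234
axis deg 102.22459108640442
ridge [array([584.33055552,  46.40731024]), array([645.66437589,  57.2714873 ])] [614.99746571  51.83939877] 62.288585342021044 10.044722514017135
```

```bash
python3 -m jog '{"dp":[[0,0,40],[0,0,80],[0,0,120],[0,0,150],[0,0,170],[0,0,185],[0,0,192],[0,0,192]],"twist":[0,0,0,0,0,0,0,0],"claw":[-0.2,-0.2,-0.2,-0.2,-0.2,-0.2,-0.2,-0.2]}'; python3 -m jog '{"dp":[[0,0,0],[0,0,0],[0,0,0],[0,0,0]],"twist":[0,0,0,0],"claw":[-0.2,-0.2,-0.2,-0.2]}'
cat >> h.py <<'E'
def avg(n=20):
    a=[]
    for _ in range(n):
        eyes.read_camera("top");s=readout.state();a.append(np.r_[s["ft_force"],s["moment"]])
    a=np.array(a);print("mean F,M",a.mean(0).round(4),"sem",(a.std(0)/n**.5).round(4),"distinct",len(np.unique(a[:,2])));return a.mean(0)
E
python3 -c "
from h import *
go(462.4,7.7,3,84.4)
np.save('base.npy',avg())
go(462.4,7.7,3,84.4)"
```

```text
t: 2.37
eef_pos: [461.8, 5.8, 6.6]
tcp_rot: [-3.139, 0.0, 1.469]
ft_force: [0.1, -0.3, -0.7]
opening: 0.608
t: 2.7
eef_pos: [462.9, 6.7, 8.5]
tcp_rot: [3.14, 0.0, 1.471]
ft_force: [-0.4, 0.0, 0.4]
opening: 0.598
t 2.7 pos [462.9   6.7   8.5] rot [1.7991e+02 1.0000e-02 8.4280e+01] F [-0.41  0.02  0.39] op 0.598
dp [ 1.  -0.6  5.5] twist -0.12
mean F,M [-0.0511  0.0065  0.0973 -0.0184 -0.0888  0.0092] sem [0.1063 0.08   0.1043 0.0072 0.0059 0.0057] distinct 20
t 3.7 pos [462.5   6.8   7.6] rot [1.800e+02 1.000e-02 8.428e+01] F [-0.69 -0.28 -0.8 ] op 0.6
dp [ 0.9 -0.2  4.6] twist -0.12
```

```bash
python3 -m jog '{"dp":[[0,0,4],[0,0,4],[0,0,4],[0,0,4],[0,0,4],[0,0,4],[0,0,4],[0,0,4]],"twist":[0,0,0,0,0,0,0,0],"claw":[-0.2,-0.2,1,1,1,1,1,1]}'; python3 -m jog '{"dp":[[0,0,0],[0,0,0],[0,0,-5],[0,0,-15],[0,0,-30],[0,0,-50],[0,0,-70],[0,0,-80]],"twist":[0,0,0,0,0,0,0,0],"claw":[1,1,1,1,1,1,1,1]}'; python3 -m jog '{"dp":[[0,0,0],[0,0,0],[0,0,0],[0,0,0]],"twist":[0,0,0,0],"claw":[1,1,1,1]}'
python3 - <<'E'
from h import *
go(462.4,7.7,84,84.4)
a=avg(40)-np.load("base.npy");go(462.4,7.7,84,84.4);print(a.round(4))
W=-a[2];o=np.array([a[4],-a[3]])/W  # M=r x (0,0,-W) => Mx=-ry W, My=rx W
y=readout.state()["tcp_rot"][2];print("W",W,"com-tcp world",o*1000,"along tool x",1000*(o@[np.cos(y),np.sin(y)]))
save("wrist","w2.png",s=1.25)
E
```

```text
t: 4.37
eef_pos: [462.5, 6.8, 3.6]
tcp_rot: [3.142, 0.0, 1.471]
ft_force: [-5.3, 0.3, 1.0]
opening: 0.235
t: 5.03
eef_pos: [463.0, 6.8, 85.6]
tcp_rot: [3.14, 0.0, 1.471]
ft_force: [0.5, 0.8, -2.5]
opening: 0.186
t: 5.37
eef_pos: [462.1, 6.8, 82.8]
tcp_rot: [-3.14, 0.0, 1.471]
ft_force: [-0.3, -0.1, -4.1]
opening: 0.189
t 5.3667 pos [462.1   6.8  82.8] rot [-179.91    0.     84.27] F [-0.3  -0.06 -4.11] op 0.189
dp [ 0.9  0.2 -1.2] twist -0.13
mean F,M [-0.053  -0.0801 -3.2575 -0.0966 -0.0794 -0.0039] sem [0.0832 0.0817 0.0759 0.0042 0.0042 0.0042] distinct 40
t 7.3667 pos [462.5   6.8  83.6] rot [1.800e+02 1.000e-02 8.428e+01] F [ 1.17 -0.22 -4.81] op 0.191
dp [ 0.9 -0.2 -0.4] twist -0.12
[-1.9000e-03 -8.6700e-02 -3.3547e+00 -7.8300e-02  9.4000e-03 -1.3100e-02]
W 3.354712474730904 com-tcp world [ 2.79347445 23.32713955] along tool x 23.48942511043395
```

View pics/w2.png

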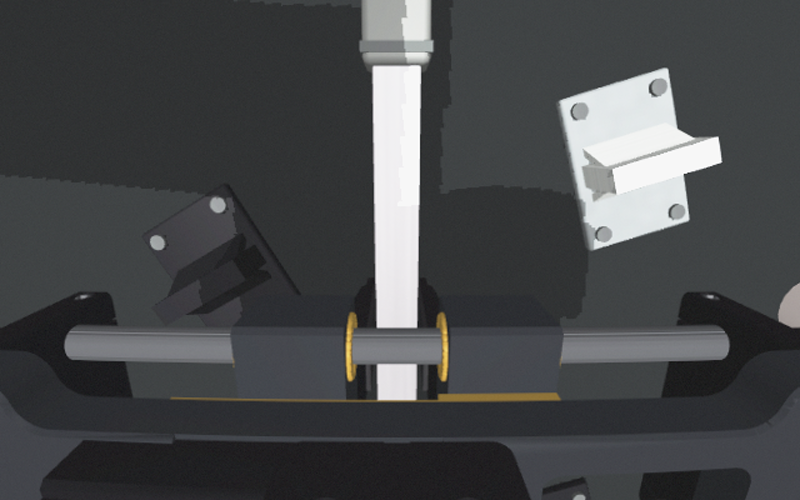

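The first force reading puts the centre of mass about 23.5 ± 2.5 mm from the TCP towards the handle (weight 3.35 N). I'll set the paddle back down, take a better baseline, regrasp near the centre of mass and re-measure.

```bash
python3 -m jog '{"dp":[[0,0,30],[0,0,55],[0,0,70],[0,0,76],[0,0,79],[0,0,80],[0,0,80],[0,0,80]],"twist":[0,0,0,0,0,0,0,0],"claw":[1,1,1,1,1,1,1,1]}'; python3 -m jog '{"dp":[[0,0,0],[0,0,0],[0,0,0],[0,0,0],[12,0,0],[23.5,0,0],[23.5,0,0],[23.5,0,0]],"twist":[0,0,0,0,0,0,0,0],"claw":[-0.2,-0.2,-0.2,-0.2,-0.2,-0.2,-0.2,-0.2]}'; python3 -m jog '{"dp":[[0,0,0],[0,0,0],[0,0,0],[0,0,0]],"twist":[0,0,0,0],"claw":[-0.2,-0.2,-0.2,-0.2]}'
python3 -c "
from h import *
np.save('base2.npy',avg(45))
go(464.7,30.2,3.6,84.3)"
python3 -m jog '{"dp":[[0,0,0],[0,0,0],[0,0,0],[0,0,0],[0,0,0],[0,0,0],[0,0,0],[0,0,0]],"twist":[0,0,0,0,0,0,0,0],"claw":[1,1,1,1,1,1,1,1]}'; python3 -m jog '{"dp":[[0,0,-5],[0,0,-15],[0,0,-30],[0,0,-50],[0,0,-70],[0,0,-85],[0,0,-90],[0,0,-90]],"twist":[0,0,0,0,0,0,0,0],"claw":[1,1,1,1,1,1,1,1]}'; python3 -m jog '{"dp":[[0,0,0],[0,0,0],[0,0,0],[0,0,0]],"twist":[0,0,0,0],"claw":[1,1,1,1]}'
python3 - <<'E'
from h import *
b1,b2=np.load("base.npy"),np.load("base2.npy")
b=(b1*20+b2*45)/65
a=avg(45)-b;print(a.round(4))
W=-a[2];o=np.array([a[4],-a[3]])/W
y=readout.state()["tcp_rot"][2];print("W",W,"com-tcp world",o*1000,"along tool x",1000*(o@[np.cos(y),np.sin(y)]))
go(615,52.2,130,102)
E
```

```text
t: 8.08
eef_pos: [463.0, 6.7, 4.4]
tcp_rot: [3.14, 0.0, 1.471]
ft_force: [0.3, -0.5, -3.7]
opening: 0.186
t: 8.75
eef_pos: [464.9, 30.7, 3.7]
tcp_rot: [3.141, 0.0, 1.473]
ft_force: [-0.6, -0.5, -0.3]
opening: 0.595
t: 9.08
eef_pos: [464.8, 29.9, 3.6]
tcp_rot: [-3.142, 0.0, 1.471]
ft_force: [-0.4, -0.5, -0.1]
opening: 0.601
mean F,M [-0.0342  0.0023 -0.0208 -0.0255 -0.0925  0.0014] sem [0.0711 0.0747 0.0737 0.0045 0.0039 0.0047] distinct 45
t 11.3333 pos [464.9  30.2   3.6] rot [179.99   0.    84.28] F [-0.47  0.52  0.66] op 0.605
dp [ 0.  -0.2  0. ] twist -0.02
t: 12.0
eef_pos: [464.9, 30.2, 3.6]
tcp_rot: [3.141, 0.0, 1.471]
ft_force: [0.5, -0.1, 0.1]
opening: 0.188
t: 12.67
eef_pos: [465.1, 30.2, 94.6]
tcp_rot: [3.14, 0.0, 1.471]
ft_force: [-0.1, 0.6, -4.2]
opening: 0.182
t: 13.0
eef_pos: [464.5, 30.2, 92.9]
tcp_rot: [-3.14, 0.0, 1.471]
ft_force: [-0.3, -0.3, -2.7]
opening: 0.184
mean F,M [-1.3750e-01 -1.0000e-03 -3.4298e+00 -2.0100e-02 -8.8100e-02 -5.4000e-03] sem [0.0687 0.0785 0.0633 0.0046 0.0043 0.0048] distinct 45
[-9.8100e-02 -4.6000e-03 -3.4453e+00  3.2000e-03  3.3000e-03 -9.2000e-03]
W 3.4453162601769964 com-tcp world [ 0.95635474 -0.92838469] along tool x -0.8283860737342069
t 15.25 pos [464.9  30.2  93.6] rot [180.     0.    84.28] F [-0.75  0.18 -3.41] op 0.192
dp [ 36.9 147.2 -36.4] twist -17.72
```

The second reading puts the centre of mass within about 1 mm of the TCP, so I'm holding the balance point. I'll refine the ridge from w2.png: top face (612,168), (718,137), (721,162), (612,195); base corners (557,103), (667,68), (690,218), (590,250).

```bash
python3 - <<'E'
from h import *
m=dict(eyes.camera_model("wrist"));R=np.array(m["R"]);c=-R.T@m["t"];c=c+np.array([462.5,6.8,83.6])-readout.state()["eef_pos"];m["t"]=-R@c
f=lambda u,v,z:onz("wrist",((u+.5)/1.25-.5,(v+.5)/1.25-.5),z,m)[:2]
c=np.array([f(*p,8) for p in((557,103),(667,68),(690,218),(590,250))])
print("stand",c.mean(0),np.linalg.norm(np.diff(c,axis=0,append=c[:1]),axis=1))
for a,b in((3,0),(2,1)): d=c[b]-c[a];print("axis deg",np.degrees(np.arctan2(d[1],d[0])))
c=np.array([f(*p,45) for p in((612,168),(718,137),(721,162),(612,195))])
print("ridge",c.mean(0),np.linalg.norm(np.diff(c,axis=0,append=c[:1]),axis=1))
for a,b in((0,1),(3,2)): d=c[b]-c[a];print("y axis deg",np.degrees(np.arctan2(d[1],d[0])))
E
python3 -m jog '{"dp":[[5,20,-25],[10,50,-36],[20,85,-36],[28,115,-36],[33,135,-36],[37,147,-36],[37,147,-36],[37,147,-36]],"twist":[-4,-8,-12,-17.7,-17.7,-17.7,-17.7,-17.7],"claw":[1,1,1,1,1,1,1,1]}'; python3 -m jog '{"dp":[[0,0,0],[0,0,0],[0,0,0],[0,0,0]],"twist":[0,0,0,0],"claw":[1,1,1,1]}'
python3 -c "
from h import *
go(615,52.5,60,102)"
```

```text
stand [614.76791588  53.78672892] [69.87635342 96.58983393 69.16764746 96.82740412]
axis deg 102.91945915636308
axis deg 102.50005631485455
ridge [614.81066495  53.71848465] [59.97220909 13.80443782 62.60935213 14.55333036]
y axis deg 11.084554010099874
y axis deg 11.589506122225423
t: 15.92
eef_pos: [614.3, 52.4, 129.0]
tcp_rot: [-3.14, -0.0, 1.78]
ft_force: [-1.1, -0.4, -3.9]
opening: 0.186
t: 16.25
eef_pos: [614.4, 52.2, 129.9]
tcp_rot: [3.141, 0.0, 1.78]
ft_force: [-0.1, 0.2, -2.7]
opening: 0.186
t 16.25 pos [614.4  52.2 129.9] rot [1.7999e+02 1.0000e-02 1.0197e+02] F [-0.14  0.23 -2.67] op 0.186
dp [ 0.2  0.6 69.9] twist -0.03
```

```bash
python3 -m jog '{"dp":[[1.5,0.5,20],[1.5,0.5,40],[1.5,0.5,55],[1.5,0.5,65],[1.5,0.5,72],[1.5,0.5,76],[1.5,0.5,78],[1.5,0.5,78]],"twist":[0,0,0,0,0,0,0,0],"claw":[1,1,1,1,1,1,1,1]}'; python3 -m jog '{"dp":[[0,0,1],[0,0,2],[0,0,3],[0,0,3.3],[0,0,3.3],[0,0,3.3],[0,0,3.3],[0,0,3.3]],"twist":[0,0,0,0,0,0,0,0],"claw":[1,1,1,1,1,1,1,1]}'
python3 -c "
from h import *
go(615,53.8,48.6,102);avg(15)
save('scene','s2.png',(250,130,410,250),5)"
```

```text
t: 16.92
eef_pos: [615.1, 53.9, 51.8]
tcp_rot: [3.141, 0.0, 1.78]
ft_force: [-0.8, -0.2, -3.3]
opening: 0.188
t: 17.58
eef_pos: [615.1, 53.9, 48.6]
tcp_rot: [3.141, 0.0, 1.78]
ft_force: [-1.1, -0.7, 1.5]
opening: 0.188
t 17.5833 pos [615.1  53.9  48.6] rot [1.7998e+02 1.0000e-02 1.0198e+02] F [-1.15 -0.68  1.52] op 0.188
dp [-0.1 -0.1  0. ] twist -0.02
mean F,M [-1.4589 -0.1485  4.9466 -0.0072  0.1763  0.0062] sem [0.1497 0.0823 0.286  0.0074 0.0083 0.0069] distinct 15
```

View pics/s2.png

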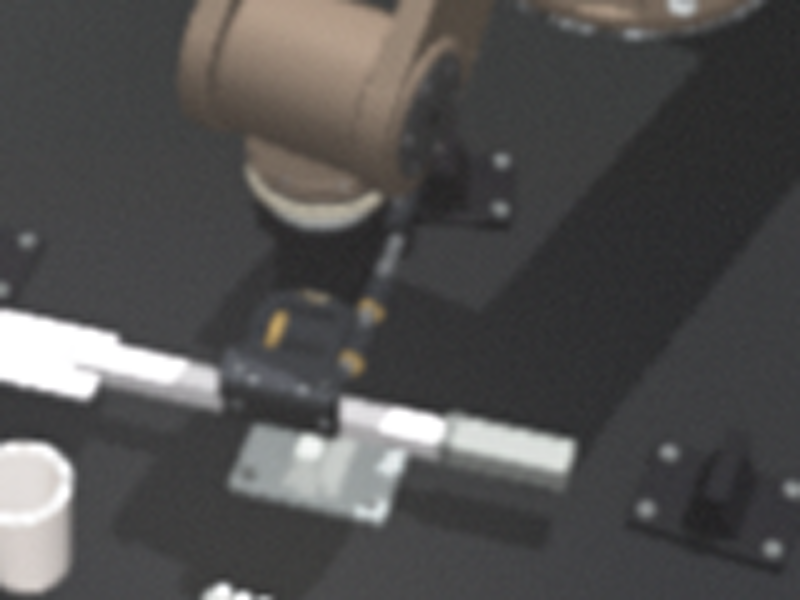

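The paddle is over the grey stand, level, and bearing on the ridge (about 8 N). I'll ease off 0.3 mm, open and retreat upward.

```bash
python3 -m jog '{"dp":[[0,0,-0.3],[0,0,-0.3],[0,0,-0.3],[0,0,-0.3],[0,0,-0.3],[0,0,-0.3],[0,0,-0.3],[0,0,-0.3]],"twist":[0,0,0,0,0,0,0,0],"claw":[1,1,-0.2,-0.2,-0.2,-0.2,-0.2,-0.2]}'; python3 -m jog '{"dp":[[0,0,-5],[0,0,-15],[0,0,-30],[0,0,-55],[0,0,-80],[0,0,-110],[0,0,-130],[0,0,-130]],"twist":[0,0,0,0,0,0,0,0],"claw":[-0.2,-0.2,-0.2,-0.2,-0.2,-0.2,-0.2,-0.2]}'; python3 -m jog '{"dp":[[0,0,-10],[0,0,-20],[0,0,-20],[0,0,-20],[0,0,-20],[0,0,-20],[0,0,-20],[0,0,-20]],"twist":[0,0,0,0,0,0,0,0],"claw":[-0.2,-0.2,-0.2,-0.2,-0.2,-0.2,-0.2,-0.2]}'
python3 -c "
from h import *
save('scene','s3.png',(220,120,400,250),4.4)
import time
a=eyes.read_camera('scene').astype(float)
[eyes.read_camera('scene') for _ in range(10)]
b=eyes.read_camera('scene').astype(float);print('change',abs(a-b)[120:250,220:400].mean(),readout.state()['t'])
m=eyes.camera_model('scene');u=np.array([np.cos(np.radians(102)),np.sin(np.radians(102))]);C=np.array([614.9,53.8])
for k in(1,):
  for s,h in((166,20),(86,20),(-134,16),(-214,6)):
    for z in(45,35,0): print(s,z,((proj('scene',[*(C+s*u),z+h],m)-[220,120]+.5)*4.4).round(0))"
```

```text
t: 19.05
eef_pos: [615.0, 53.9, 48.6]
tcp_rot: [-3.142, 0.0, 1.78]
ft_force: [0.2, 0.1, 0.1]
opening: 0.552
t: 19.72
eef_pos: [616.6, 54.0, 184.1]
tcp_rot: [3.134, 0.002, 1.78]
ft_force: [0.4, -0.1, 0.3]
opening: 0.597
t: 20.38
eef_pos: [614.9, 53.9, 198.1]
tcp_rot: [-3.141, -0.0, 1.78]
ft_force: [-0.2, -0.3, -0.4]
opening: 0.599
change 1.322934472934473 21.0333
166 45 [647. 446.]
166 35 [646. 456.]
166 0 [642. 488.]
86 45 [533. 420.]
86 35 [532. 430.]
86 0 [530. 463.]
-134 45 [232. 356.]
-134 35 [233. 366.]
-134 0 [236. 399.]
-214 45 [130. 342.]
-214 35 [131. 352.]
-214 0 [136. 384.]
```

View pics/s3.png

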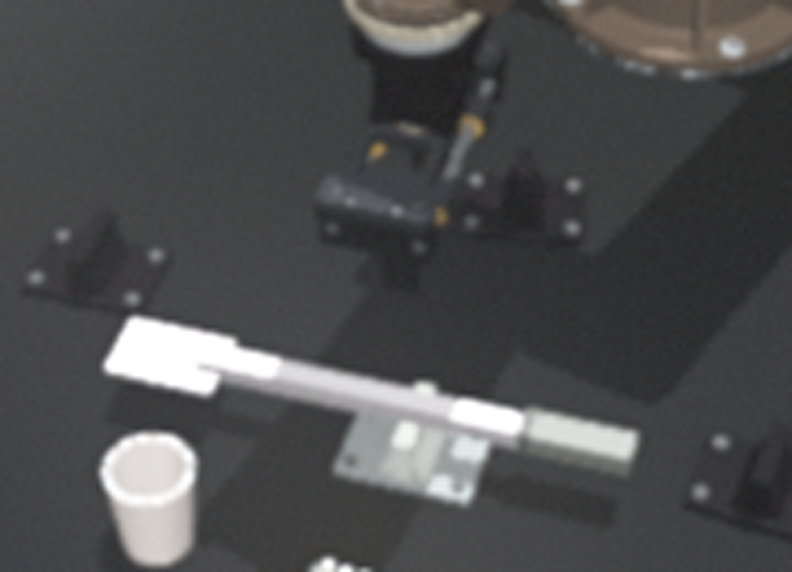

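The paddle lies on the ridge. The handle end is near (637,441), predicted (637,443) for level, and the blade end is near (118,340), predicted (121,341). I'll wait a few seconds to make sure it isn't slowly rocking, then compare.

```bash
R='{"dp":[[0,0,0],[0,0,0],[0,0,0],[0,0,0],[0,0,0],[0,0,0],[0,0,0],[0,0,0]],"twist":[0,0,0,0,0,0,0,0],"claw":[-0.2,-0.2,-0.2,-0.2,-0.2,-0.2,-0.2,-0.2]}'
python3 -c "
from h import *
np.save('a.npy',eyes.read_camera('scene'))"
python3 -m jog '{"dp":[[0,0,0],[0,0,0],[0,0,0],[0,0,0],[0,0,0],[0,0,0],[0,0,0],[0,0,0]],"twist":[0,0,0,0,0,0,0,0],"claw":[-0.2,-0.2,-0.2,-0.2,-0.2,-0.2,-0.2,-0.2]}' >/dev/null;python3 -m jog '{"dp":[[0,0,0],[0,0,0],[0,0,0],[0,0,0],[0,0,0],[0,0,0],[0,0,0],[0,0,0]],"twist":[0,0,0,0,0,0,0,0],"claw":[-0.2,-0.2,-0.2,-0.2,-0.2,-0.2,-0.2,-0.2]}' >/dev/null;python3 -m jog '{"dp":[[0,0,0],[0,0,0],[0,0,0],[0,0,0],[0,0,0],[0,0,0],[0,0,0],[0,0,0]],"twist":[0,0,0,0,0,0,0,0],"claw":[-0.2,-0.2,-0.2,-0.2,-0.2,-0.2,-0.2,-0.2]}'
python3 - <<'E'
from h import *
g=lambda i:cv2.cvtColor(i,cv2.COLOR_RGB2GRAY).astype(np.float32)
I=eyes.read_camera('scene');a=g(np.load('a.npy'));b=g(I)
for n,(x,y,X,Y) in dict(blade=(240,188,278,215),handle=(335,208,370,232),bench=(380,215,400,240)).items():
    print(n,cv2.phaseCorrelate(a[y:Y,x:X].copy(),b[y:Y,x:X].copy()),abs(a-b)[y:Y,x:X].mean())
cv2.imwrite("pics/s4.png",cv2.resize(I[180:240,235:375,::-1],None,fx=5.7,fy=5.7,interpolation=cv2.INTER_CUBIC))
E
```

```text
t: 23.08
eef_pos: [615.0, 53.9, 198.6]
tcp_rot: [3.142, 0.0, 1.78]
ft_force: [0.5, 0.7, -0.9]
opening: 0.601
blade ((-0.002362316392936492, 0.42926211655611723), 1.0011274768246545) 0.8079922
handle ((0.031680375949548534, -0.051718390316601415), 0.9980298021325359) 1.0785714
bench ((0.03763155643484595, 0.3185297761531096), 0.9651891360282898) 1.372
```

View pics/s4.png

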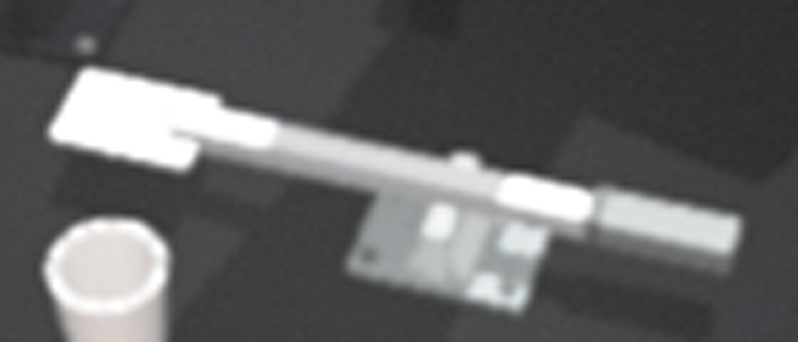

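After a further 2 s the blade and handle are unchanged apart from image noise (about 1 grey level, same as bare bench). The paddle still lies level across the grey stand's ridge, blade end at (65,100) and handle end at (740,235) in the crop. I'm handing in.

```bash
python3 -c "
from cell import job_done,readout
print(job_done(),readout.state()['t'])"
```

```text
the job is handed in; nothing more can be done
the job is handed in; nothing more can be done
```

The paddle is lying across the grey stand's ridge, level and still, with the gripper clear above it; I handed in at about 23 s of the 72 s allowed. The interface gives no verdict, so this rests on my own checks.

**What I did:** I lifted the paddle by its shaft and worked out its centre of mass from the wrist force and moment. I set it down, gripped it again at that point, and measured once more. Then I turned it to 102° to lie square across the ridge, lowered it until it touched, released it and moved up to about 200 mm.

**What the checks showed:**
- **Balance point:** it lies about 30 mm from mid-length towards the handle. The second lift put the centre of mass within about 1 mm of the grip, with sensor noise of about 2 mm. The weight read about 3.4 N.
- **Ridge position:** the camera estimates across the ridge spread from 51.8 to 54.1 mm in y. I used about 53.8 mm, favouring the closest view, against the 5 mm tolerance.
- **Level:** both ends appear within about 3 pixels of where a level paddle should be, about half the 0.05 rad limit or less.
- **At rest:** pictures 2 s apart differ only by image noise. A shift estimate gave 0.43 px for the blade, but it also gave 0.32 px for bare bench, so I put that down to noise.
- **Bystanders:** I moved none of them knowingly, but did not re-measure their positions.

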